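Snap the bit case's lid clips down corner to corner

TASK

The lid is on the bit case but its four hinged clips still stand open. Fold them in and snap them down over the lid's rim one at a time in opposite-corner order: any clip first, then the one diagonally across from it, then the other two, each until it has clicked fully home. Press gently, never with more than 25 N, and leave the nut on the lid and everything else on the bench where it is.

Things in the scene. Friction and masses are not known exactly. Their poses are not given: they have to be found in the camera images.
- case: flat green metal bit case, fixed, 150 mm (its x) by 220 mm (its y), lid top 80 mm high, with a 7 mm raised steel rim (58 x 192 mm frame) on the lid. Origin: centre of its underside, on the bench; z up. Its +x side is 'far', -x 'near', +y 'left', -y 'right'. Four steel clips are hinged on slotted brackets on its two long sides; hinge axes run along the case's y
- clip_near_left (a joint): angle of the near left clip, rad: 0 = blade straight up, grows as it swings inward over the lid, 1.57 = home, flat over the lid. True of all four clips, which are alike: Clip: steel blade 28 mm wide, 4 mm thick, reaching 40 mm from its hinge, with a 10 mm lip that hooks down over the rim
- clip_near_right (a joint): angle of the near right clip, rad: 0 = blade straight up, grows as it swings inward over the lid, 1.57 = home, flat over the lid. True of all four clips, which are alike: Moves with slight friction (under 1 N) and stays where left up to about 1.35; let go between 1.35 and 1.46 it springs back to about 1.35
- clip_far_left (a joint): angle of the far left clip, rad: 0 = blade straight up, grows as it swings inward over the lid, 1.57 = home, flat over the lid. True of all four clips, which are alike: From about 1.35 a sprung ball catch on the rim resists, with up to 8 to 12 N (pressed 28 mm from the hinge); past about 1.47 it snaps home by itself, off the finger that pressed it, to a hard stop
- clip_far_right (a joint): angle of the far right clip, rad: 0 = blade straight up, grows as it swings inward over the lid, 1.57 = home, flat over the lid. True of all four clips, which are alike: Push it inward from outside, above the hinge, then press down on it. Home, its top face is 2 mm above its hinge axis; the catch block, 40 to 58 mm inward of the hinge, is no higher
- mount_near_left (a point): nominal middle of the near left clip's hinge axis, a point of the case at case x -77, y +70, z 96 mm. The bracket is set in a slot: the real hinge is up to 5 mm higher or lower (and up to 1.5 mm off along y), different for each clip and not measured, so the true depth must be felt
- mount_near_right (a point): nominal middle of the near right clip's hinge axis, a point of the case at case x -77, y -70, z 96 mm. The bracket is set in a slot: the real hinge is up to 5 mm higher or lower (and up to 1.5 mm off along y), different for each clip and not measured, so the true depth must be felt
- mount_far_left (a point): nominal middle of the far left clip's hinge axis, a point of the case at case x +77, y +70, z 96 mm. The bracket is set in a slot: the real hinge is up to 5 mm higher or lower (and up to 1.5 mm off along y), different for each clip and not measured, so the true depth must be felt
- mount_far_right (a point): nominal middle of the far right clip's hinge axis, a point of the case at case x +77, y -70, z 96 mm. The bracket is set in a slot: the real hinge is up to 5 mm higher or lower (and up to 1.5 mm off along y), different for each clip and not measured, so the true depth must be felt
- nut: bystander: steel collet nut, 22 mm across, 14 mm tall, loose on the middle of the lid; origin under its centre
- jar: bystander: glass jar with metal cap, 52 mm diameter, 65 mm tall, just beyond the case's left (+y) end; origin under its centre
- cork_block: bystander: cork sanding block 70 x 45 x 30 mm just beyond the case's right (-y) end; origin under its centre
- grinder: bystander: hand die grinder lying on the bench, about 280 mm long, 52 mm thick; origin on its underside near the middle
- neck_blank: bystander: dark wooden blank about 500 x 60 x 22 mm lying across the bench behind the case; origin on its underside
- screwdriver: bystander: screwdriver lying on the bench; origin on its underside
- tin: bystander: open steel tin 80 mm diameter, 70 mm tall; origin under its centre

How it is judged (in metres and radians):
On the way, in this order (a step that is already met when the one before it is completed fails the run):
1. exactly one clip is snapped home (above 1.54 rad), the other three still open (below 1.45 rad) (((value of joint clip_near_left above 1.54 rad and value of joint each of clip_near_right, clip_far_left, clip_far_right below 1.45 rad) or (value of joint each of clip_near_left, clip_far_left, clip_far_right below 1.45 rad and value of joint clip_near_right above 1.54 rad) or (value of joint each of clip_near_left, clip_near_right, clip_far_right below 1.45 rad and value of joint clip_far_left above 1.54 rad) or (value of joint each of clip_near_left, clip_near_right, clip_far_left below 1.45 rad and value of joint clip_far_right above 1.54 rad))), for 0.1 s.
2. the clip diagonally across from it is home too, the other two still open (((value of joint each of clip_near_left, clip_far_right above 1.54 rad and value of joint each of clip_near_right, clip_far_left below 1.45 rad) or (value of joint each of clip_near_left, clip_far_right below 1.45 rad and value of joint each of clip_near_right, clip_far_left above 1.54 rad))), for 0.1 s.
3. a third clip is home, the last still open (((value of joint clip_near_left below 1.45 rad and value of joint each of clip_near_right, clip_far_left, clip_far_right above 1.54 rad) or (value of joint each of clip_near_left, clip_far_left, clip_far_right above 1.54 rad and value of joint clip_near_right below 1.45 rad) or (value of joint each of clip_near_left, clip_near_right, clip_far_right above 1.54 rad and value of joint clip_far_left below 1.45 rad) or (value of joint each of clip_near_left, clip_near_right, clip_far_left above 1.54 rad and value of joint clip_far_right below 1.45 rad))), for 0.1 s.
At the end, for the whole second after the job is handed in: all four clips are home (joint above 1.54 rad of 1.57) and still, and every bystander is within 15 mm of where it began (value of joint each of clip_near_left, clip_near_right, clip_far_left, clip_far_right above 1.54 rad and velocity of joint each of clip_near_left, clip_near_right, clip_far_left, clip_far_right below 0.05 rad/s and not (distance of nut from where it was at the start of the episode above 0.015 m) and not (distance of jar from where it was at the start of the episode above 0.015 m) and not (distance of cork_block from where it was at the start of the episode above 0.015 m) and not (distance of grinder from where it was at the start of the episode above 0.015 m) and not (distance of neck_blank from where it was at the start of the episode above 0.015 m) and not (distance of screwdriver from where it was at the start of the episode above 0.015 m) and not (distance of tin from where it was at the start of the episode above 0.015 m)); the robot touches nothing.
It fails at once if the gripper or arm presses on anything with more than 25 N (contact force between any of the fingers, the arm and anything else above 25 N).
It fails at once if a bystander is moved by more than 15 mm (distance of any of nut, jar, cork_block, grinder, neck_blank, screwdriver, tin from where it was at the start of the episode above 0.015 m).
It also fails if it takes over 58 s, if anything falls off the work surface, if the arm or the gripper's body presses on something with over 40 N, if the wrist force passes 120 N, or if a joint passes its speed limit or range.

ROBOT

A 6-joint arm with a two-finger parallel gripper is mounted at the origin on the work surface. World frame = base frame: x ahead of the robot, y to its left, z up, the work surface at z = 0. Lengths are in mm, angles in rad, forces in N, time in s.
With the tool pointing down it reaches from about 400 to 925 mm from the base axis. Payload 12.5 kg.
Tool frame: the origin (TCP) lies where the fingers leave the gripper's body, on its centre line; the fingertips stand 78 mm ahead of it and the grasp point (between the pads) lies 59 mm ahead of it; z points along the fingers, y is the line along which they close (so a half turn about z gives the same grasp; the last joint's range is limited). The gripper opens to 95 mm and grips with 3 to 60 N. Pads are 20 mm wide; open, the fingers measure 119 mm over their backs; the gripper's body (75 mm by 180 mm) begins 59 mm behind the grasp point.
Start: joints at [-1.303, 0.491, 1.559, -0, 1.092, -0.106], TCP at [228.244, -581.844, 292.261] pointing down, gripper open.
Joint ranges: [-3.1, 3.1], [-0.84, 2.19], [0.05, 2.79], [-1.13, 4.28], [0.06, 2.93], [-2.69, 2.69]. Speed limits (rad/s): [2.22, 2.22, 2.79, 3.14, 3.14, 3.14].

INTERFACE

Orientations are given as a 3x3 rotation matrix whose columns are the frame's x, y, z axes.
In Python, from cell import robot gives the robot as it stands. The module is installed in compiled form; this text tells all that it offers.
- The arm moves only by the tool servo_tool, never from a script. Its argument "series" is a list of rows, each a list of 5 numbers: the closure, from -1 (fully open) to 1 (shut), then the shift along the tool's x, y, z in m, then the turn about the tool's z in rad. A call has 1 to 20 rows; each row shifts and turns the commanded pose from where the row before left it, along the tool's axes as they then stand; what a row does not reach is not made up. A row lasts 1/8 s, in which the tool goes at most 62.5 mm and 10.7 degrees, less where a joint would pass 70% of its speed; a pose out of reach is approached as far as the arm can. A call is refused whole if a number of a shift passes 0.0625 or a number of a turn 0.188, either way. A call with a gripper value outside its range is refused whole. The fingers move at their own pace and stop on an object; "squeeze" is the grip in N (left out, the last holds). Time passes only in rows, so rows that do not move let the fingers close. It gives the time, the measured TCP pose, the force, the opening and the grip force at its end, in the units of the state.
- robot.state(): the state, without advancing time (a new reading comes with each control period).
- robot.snapshot(name): name is "scene" or "side" or "wrist"; returns a dict with "pixels" (420x560x3 uint8, blue, green, red), "mtx" (3x3 intrinsics, pixels), "R" (3x3) and "t" (3): a world point X has camera coordinates R X + t. Camera axes: x right, y down, z forward; pixel columns grow to the right and rows downward; lengths in mm; the calibration is good to about 2 mm. A picture is of the moment at which its call begins. There is no depth.
- robot.finish_job(): hands the job in; it is judged then, once.
The state is a dict: "time_s": time; "q": joint angles; "dq": joint speeds; "effort": joint torques, N m; "ee_pos": TCP position; "eef_rot": TCP orientation; "wrist_force": force on the tool from outside, world axes, zero at the start; "torque": the same for the moment, N m; "opening": opening from 0.0 (shut) to 1.0 (fully open); "gripper_force": force on a finger pad.
Only numpy, scipy, OpenCV 4.12 (cv2) and the standard library are available. Lean on these libraries where they do the work, as an engineer would, in place of code of your own. Each camera call takes 0.05 s, during which the arm holds its last target. There are 200 camera calls.

## Working session

There is one attempt and no reset: what is moved stays moved. The work goes in short steps, Python scripts to look and compute and a tool call to move; the robot and the scene stay as the last step left them, time stands still between calls to the robot, and variables do not carry over. Pictures are saved under pics/ and viewed, at most 10 in all, crops included, and the job is handed in when it is done.

Besides the shell and the picture viewer there is one more tool, called after ">>>" in YAML: its name, and indented under it one key for each argument. servo_tool: Moves the arm, as the interface text tells. Its arguments: {"type":"object","properties":{"series":{"type":"array","items":{"type":"array","items":{"type":"number"}}},"squeeze":{"type":"number"}},"required":["series"]}

```bash
mkdir -p pics; python3 - <<'E'
from cell import robot
import cv2,pickle,numpy as np
d={n:robot.snapshot(n) for n in("scene","side")}
pickle.dump(d,open('d.pkl','wb'))
for n in d: cv2.imwrite(f'pics/{n}0.png',d[n]['pixels']); print(n,d[n]['mtx'].tolist(),np.round(d[n]['R'],3).tolist(),d[n]['t'])
s=robot.state();print(s)
E
```

```text
scene [[394.5420042378634, 0.0, 275.90158697320754], [0.0, 394.5420042378634, 213.5074749181626], [0.0, 0.0, 1.0]] [[0.86, 0.51, -0.011], [0.399, -0.686, -0.608], [-0.318, 0.519, -0.794]] [-526.9787048  -174.36150677 1326.93269261]
side [[446.04054696662905, 0.0, 281.17336461442255], [0.0, 446.04054696662905, 212.0406336624728], [0.0, 0.0, 1.0]] [[-0.679, -0.734, -0.011], [-0.492, 0.465, -0.736], [0.546, -0.495, -0.676]] [413.25768537 341.88148333 831.87500757]
{'time_s': 0.1, 'q': array([-1.30260126e+00,  4.91482986e-01,  1.55944467e+00,  4.48207831e-06,
        1.09168766e+00, -1.05650175e-01]), 'dq': array([-0.00024999, -0.00230367, -0.00017251,  0.00038575,  0.00125128,
        0.00095279]), 'effort': array([ 7.58646056e-04, -6.13621759e+01, -2.58607060e+01,  6.93960045e-02,
        4.70402359e-02, -6.66108986e-05]), 'ee_pos': array([ 228.19847776, -581.67831124,  291.71092344]), 'eef_rot': array([[ 9.30930730e-01,  3.65195708e-01, -2.67161167e-04],
       [ 3.65195789e-01, -9.30930213e-01,  9.87155534e-04],
       [ 1.11796561e-04, -1.01653955e-03, -9.99999477e-01]]), 'wrist_force': array([-0.4705444 , -0.61351678, -0.55696463]), 'torque': array([-0.00347204, -0.04762411, -0.0293871 ]), 'gripper_force': 0.0, 'opening': 0.9991156534760356}
```

View pics/scene0.png

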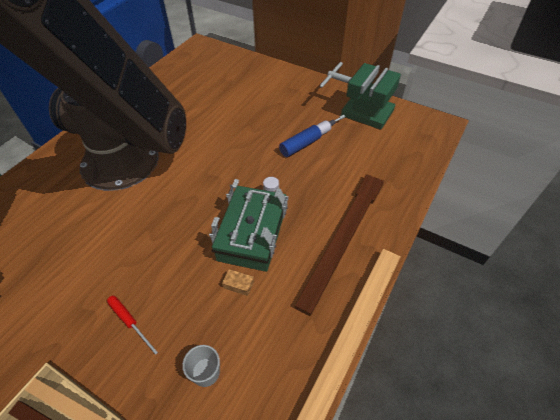

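View pics/side0.png

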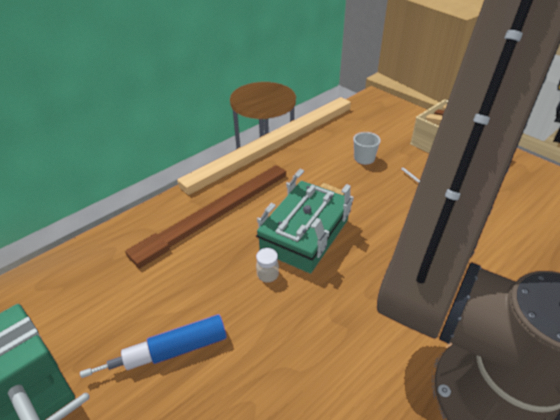

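The scene view shows the case at about (250,225), the jar at (271,185) and the cork at (238,281). The side view shows the case at about (305,225) and the jar at (267,264). I'll enlarge crops of both for the lid corners.

```bash
python3 - <<'E'
import cv2,pickle,numpy as np
d=pickle.load(open('d.pkl','rb'))
a=d['scene']['pixels'][165:300,190:310]; b=d['side']['pixels'][160:295,240:365]
f=lambda i:cv2.resize(i,(400,450) if 0 else None,fx=3.2 if 0 else 4,fy=4,interpolation=cv2.INTER_CUBIC)
A=f(a);B=f(b)
cv2.imwrite('pics/c1.png',A);cv2.imwrite('pics/c2.png',B)
def ray(n,u,v):
    c=d[n];r=c['R'].T@np.linalg.inv(c['mtx'])@[u,v,1];o=-c['R'].T@c['t'];return o,r
for n in d:
    im=d[n]['pixels'];h=cv2.cvtColor(im,cv2.COLOR_BGR2HSV)
    m=cv2.inRange(h,(60,80,30),(90,255,255));m[:170]=0;m[300:]=0;m[:,:190]=0;m[:,370:]=0
    c=max(cv2.findContours(m,0,2)[0],key=cv2.contourArea);x=cv2.boundingRect(c);print(n,x,cv2.contourArea(c))
E
```

```text
scene (212, 186, 70, 75) 1604.0
side (258, 182, 60, 76) 1427.5
```

View pics/c1.png

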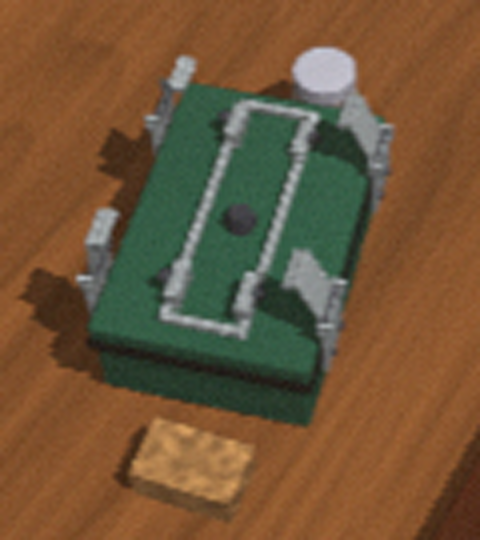

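View pics/c2.png

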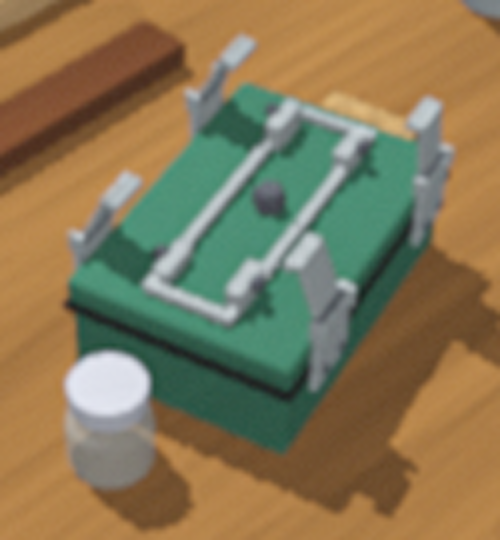

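The crops show the rim frame, with scene crop corners NL (238,102), FL (320,116), NR (163,316) and FR (245,335). The matching side crop corners are NL (232,320), FL (148,286), NR (372,132) and FR (287,103). All four clips are open and the nut sits at mid-lid. Next I'll triangulate these points.

```bash
cat > g.py <<'E'
import cv2,pickle,numpy as np
d=pickle.load(open('d.pkl','rb'))
P={n:d[n]['mtx']@np.c_[d[n]['R'],d[n]['t']] for n in d}
def tri(a,b):
    X=cv2.triangulatePoints(P['scene'],P['side'],np.float64(a),np.float64(b));return X[:3]/X[3]
def plane(n,uv,z):
    c=d[n];r=c['R'].T@np.linalg.inv(c['mtx'])@[*uv,1];o=-c['R'].T@c['t'];return o+r*(z-o[2])/r[2]
E
python3 - <<'E'
from g import *
S=dict(NL=(238,102),FL=(320,116),NR=(163,316),FR=(245,335),nut=(240,217))
T=dict(NL=(232,320),FL=(148,286),NR=(372,132),FR=(287,103),nut=(269,198))
# clip tip mid (outer end) too
S.update(cNL=(184,67),cNR=(104,220),cFL=(357,112),cFR=(303,268));T.update(cNL=(307,245),cNR=(427,108),cFL=(125,183),cFR=(242,47))
Q={}
for k in S:
    a=np.array(S[k])/4+[190,165]-.4;b=np.array(T[k])/4+[240,160]-.4
    p=plane('scene',a,87);q=plane('side',b,87);print(k,tri(a,b).T.round(1),p.round(1),q.round(1));Q[k]=(p+q)/2
C=sum(Q[k] for k in('NL','FL','NR','FR'))/4
Y=Q['NL']+Q['FL']-Q['NR']-Q['FR'];X=Q['FL']+Q['FR']-Q['NL']-Q['NR']
print(C,np.linalg.norm(Y)/2,np.linalg.norm(X)/2,np.arctan2(-Y[0],Y[1]),np.arctan2(X[1],X[0]))
E
```

```text
NL [[492.5  54.8  84.8]] [493.2  52.9  87. ] [491.4  56.6  87. ]
FL [[547.9  71.8  83.9]] [550.7  71.1  87. ] [544.3  72.9  87. ]
NR [[ 549.8 -124.3   86. ]] [ 550.7 -124.4   87. ] [ 548.8 -123.7   87. ]
FR [[ 605.7 -107.7   85.8]] [ 604.3 -109.9   87. ] [ 606.3 -105.4   87. ]
nut [[550.1 -32.2  86.5]] [550.3 -32.5  87. ] [549.7 -31.9  87. ]
cNL [[469.9  23.3 139.2]] [440.8  61.4  87. ] [504.9 -18.8  87. ]
cNR [[ 500.9 -111.7  142. ]] [472.2 -80.8  87. ] [ 540.6 -167.2   87. ]
cFL [[587.3  54.4 128.4]] [571.6  87.5  87. ] [620.4  22.8  87. ]
cFR [[625.7 -78.1 136.5]] [609.1 -46.8  87. ] [ 668.8 -126.    87. ]
[548.70743122 -26.23079869  87.        ] 188.26386111962032 57.90623694199592 0.3111329437043773 0.2950648571755378
```

>>> servo_tool:
  series:
    - [1, 0, 0, 0, 0.067]
    - [1, 0.0305, -0.0302, 0, 0]
    - [1, 0.0305, -0.0302, 0, 0]
    - [1, 0.0305, -0.0302, 0, 0]
    - [1, 0.0305, -0.0302, 0, 0]
    - [1, 0.0305, -0.0302, 0, 0]
    - [1, 0.0305, -0.0302, 0, 0]
    - [1, 0.0305, -0.0302, 0, 0]
    - [1, 0.0305, -0.0302, 0, 0]
    - [1, 0.0305, -0.0302, 0, 0]
    - [1, 0.0305, -0.0302, 0, 0]
    - [1, 0.0305, -0.0302, 0, 0]
    - [1, 0.0305, -0.0302, 0, 0]
    - [1, 0, 0, 0, 0]
  squeeze: 10

```text
time_s: 1.85
ee_pos: [468.4, -123.9, 292.0]
eef_rot: [[0.952, 0.305, -0.0], [0.305, -0.952, 0.0], [-0.0, -0.0, -1.0]]
wrist_force: [-1.0, -0.7, -0.0]
opening: 0.004
gripper_force: 0.0
```

```bash
cat >> g.py <<'E'
C=np.array([548.7,-26.2]);th=.307
ex=np.array([np.cos(th),np.sin(th)]);ey=np.array([-ex[1],ex[0]])
def where():
    from cell import robot
    s=robot.state();p=s['ee_pos'];v=p[:2]-C
    print('t %.2f case x %.1f y %.1f tip z %.1f yaw err %.3f F %s op %.2f'%(s['time_s'],v@ex,v@ey,p[2]-78,np.arctan2(s['eef_rot'][1,0],s['eef_rot'][0,0])-th,s['wrist_force'].round(1),s['opening']))
E
python3 -c "
from g import *;where()
from cell import robot
cv2.imwrite('pics/s1.png',robot.snapshot('side')['pixels']);c=robot.snapshot('wrist');pickle.dump(c,open('w.pkl','wb'));cv2.imwrite('pics/w1.png',c['pixels'])"
```

```text
t 1.85 case x -106.1 y -68.8 tip z 214.0 yaw err 0.003 F [-1.  -0.7 -0. ] op 0.00
```

View pics/w1.png

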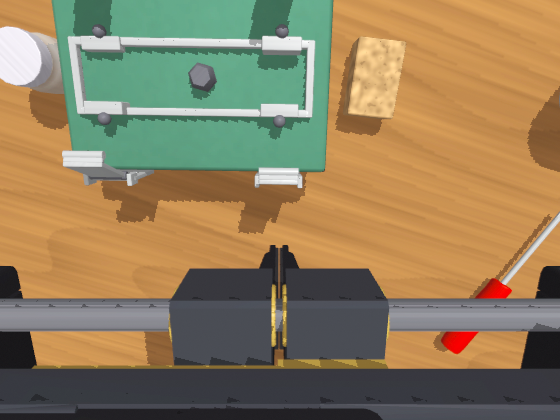

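The wrist view shows the near-right clip at (278,178), lined up in y with the shut fingers at column 279. The near-left clip is at (95,165).

>>> servo_tool:
  series:
    - [1, 0, 0, 0.03, 0]
    - [1, 0, 0, 0.03, 0]
    - [1, 0, 0, 0.03, 0]
    - [1, 0, 0, 0.013, 0]
    - [1, 0.006, 0, 0, 0]
    - [1, 0.006, 0, 0, 0]
    - [1, 0.006, 0, 0, 0]
    - [1, 0.006, 0, 0, 0]

```text
time_s: 2.95
ee_pos: [491.0, -118.4, 189.7]
eef_rot: [[0.953, 0.302, 0.0], [0.302, -0.953, -0.0], [0.0, 0.001, -1.0]]
wrist_force: [-1.1, -0.1, -0.2]
opening: 0.007
gripper_force: 0.7
```

>>> servo_tool:
  series:
    - [1, 0.005, 0, 0, 0]
    - [1, 0.005, 0, 0, 0]
    - [1, 0.005, 0, 0, 0]
    - [1, 0.005, 0, 0, 0]
    - [1, 0.005, 0, 0, 0]
    - [1, 0.002, 0, 0, 0]
    - [1, 0, 0, 0, 0]

```text
time_s: 3.82
ee_pos: [516.4, -110.4, 189.2]
eef_rot: [[0.953, 0.302, 0.0], [0.302, -0.953, -0.0], [0.0, 0.0, -1.0]]
wrist_force: [-0.0, 0.5, 1.0]
opening: 0.005
gripper_force: 0.0
```

```bash
python3 -c "
from g import *;where()
from cell import robot
im=robot.snapshot('side')['pixels'][150:300,230:380];cv2.imwrite('pics/s2.png',cv2.resize(im,None,fx=4,fy=4,interpolation=2))"
```

```text
t 3.83 case x -56.2 y -70.5 tip z 111.2 yaw err -0.000 F [-0.   0.5  1. ] op 0.01
```

View pics/s2.png

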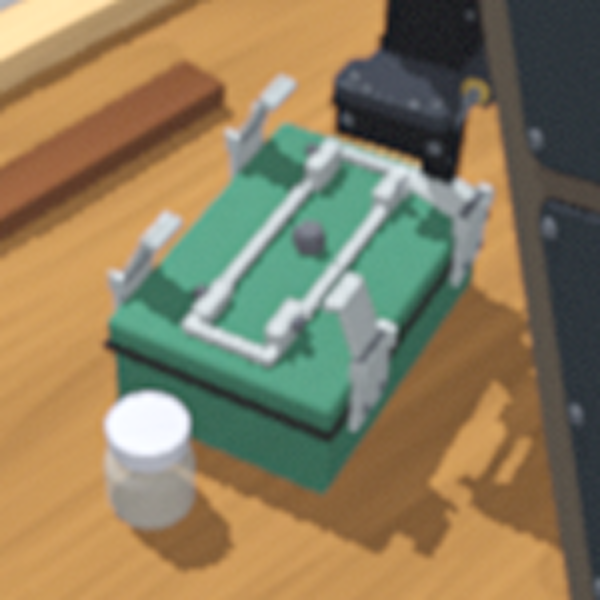

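The near-right clip at crop (440,190) is folded well inward under the finger. The other three clips are still open.

>>> servo_tool:
  series:
    - [1, 0, 0, 0.001, 0]
    - [1, 0, 0, 0.001, 0]
    - [1, 0, 0, 0.001, 0]

```text
time_s: 4.25
ee_pos: [516.3, -110.5, 186.2]
eef_rot: [[0.953, 0.302, 0.0], [0.302, -0.953, -0.0], [0.0, 0.0, -1.0]]
wrist_force: [-0.3, 0.2, 0.3]
opening: 0.005
gripper_force: 0.2
```

>>> servo_tool:
  series:
    - [1, 0, 0, 0.001, 0]
    - [1, 0, 0, 0.001, 0]

```text
time_s: 4.5
ee_pos: [516.5, -110.5, 184.3]
eef_rot: [[0.953, 0.302, 0.001], [0.302, -0.953, -0.0], [0.001, 0.0, -1.0]]
wrist_force: [0.8, 1.6, 4.8]
opening: 0.009
gripper_force: 1.9
```

>>> servo_tool:
  series:
    - [1, 0, 0, 0.001, 0]
    - [1, 0, 0, 0.001, 0]

```text
time_s: 4.75
ee_pos: [516.7, -110.4, 182.6]
eef_rot: [[0.953, 0.302, 0.001], [0.302, -0.953, -0.0], [0.001, 0.001, -1.0]]
wrist_force: [3.0, 2.3, 4.5]
opening: 0.007
gripper_force: 2.1
```

>>> servo_tool:
  series:
    - [1, 0, 0, 0.001, 0]

```text
time_s: 4.88
ee_pos: [516.5, -110.4, 181.4]
eef_rot: [[0.953, 0.302, 0.001], [0.302, -0.953, -0.0], [0.001, 0.001, -1.0]]
wrist_force: [0.4, 0.4, 0.7]
opening: 0.011
gripper_force: 0.3
```

>>> servo_tool:
  series:
    - [1, 0, 0, 0.001, 0]

```text
time_s: 5.0
ee_pos: [516.1, -110.4, 180.0]
eef_rot: [[0.953, 0.302, -0.001], [0.302, -0.953, 0.0], [-0.001, -0.0, -1.0]]
wrist_force: [-0.3, 0.8, 0.1]
opening: 0.001
gripper_force: 0.0
```

>>> servo_tool:
  series:
    - [1, 0, 0, -0.032, 0]
    - [1, 0, 0, -0.032, 0]
    - [1, 0.0326, -0.0281, 0, 0]
    - [1, 0.0326, -0.0281, 0, 0]
    - [1, 0.0326, -0.0281, 0, 0]
    - [1, 0.0326, -0.0281, 0, 0]
    - [1, 0.0326, -0.0281, 0, 0]
    - [1, 0, 0, 0, 0]
    - [1, 0, 0, 0, 0]

```text
time_s: 6.12
ee_pos: [628.8, 72.5, 243.6]
eef_rot: [[0.953, 0.302, -0.001], [0.302, -0.953, -0.0], [-0.001, -0.0, -1.0]]
wrist_force: [-0.0, -0.2, -0.5]
opening: 0.006
gripper_force: 0.0
```

```bash
python3 -c "
from g import *;where()
from cell import robot
im=robot.snapshot('side')['pixels'][150:300,230:380];im2=robot.snapshot('scene')['pixels'][160:310,180:330]
cv2.imwrite('pics/s3.png',cv2.resize(np.hstack([im,im2]),None,fx=2.66,fy=2.66,interpolation=2))"
```

```text
t 6.12 case x 106.2 y 69.9 tip z 165.6 yaw err 0.000 F [-0.  -0.2 -0.5] op 0.01
```

View pics/s3.png

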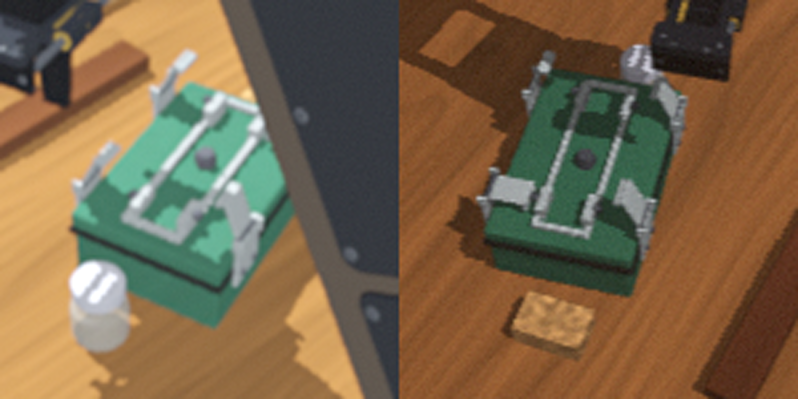

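In the scene half, the near-right clip at (512,190) lies flat against its catch. The other clips are still up and nothing else has moved. Next is far-left.

>>> servo_tool:
  series:
    - [1, 0, 0, 0.03, 0]
    - [1, 0, 0, 0.0245, 0]
    - [1, 0, 0, 0, 0]
    - [1, -0.006, 0, 0, 0]
    - [1, -0.006, 0, 0, 0]
    - [1, -0.006, 0, 0, 0]
    - [1, -0.006, 0, 0, 0]

```text
time_s: 7.1
ee_pos: [606.0, 65.3, 190.1]
eef_rot: [[0.953, 0.302, 0.001], [0.302, -0.953, -0.0], [0.001, 0.0, -1.0]]
wrist_force: [-0.6, 0.3, -0.3]
opening: 0.003
gripper_force: 0.0
```

>>> servo_tool:
  series:
    - [1, -0.005, 0, 0, 0]
    - [1, -0.005, 0, 0, 0]
    - [1, -0.005, 0, 0, 0]
    - [1, -0.005, 0, 0, 0]
    - [1, -0.005, 0, 0, 0]
    - [1, -0.002, 0, 0, 0]
    - [1, 0, 0, 0, 0]

```text
time_s: 7.98
ee_pos: [580.5, 57.3, 189.7]
eef_rot: [[0.953, 0.302, -0.0], [0.302, -0.953, -0.0], [-0.0, 0.0, -1.0]]
wrist_force: [0.1, 0.4, 0.5]
opening: 0.005
gripper_force: 0.0
```

>>> servo_tool:
  series:
    - [1, 0, 0, 0.001, 0]
    - [1, 0, 0, 0.001, 0]

```text
time_s: 8.22
ee_pos: [580.7, 57.4, 187.6]
eef_rot: [[0.953, 0.302, 0.0], [0.302, -0.953, -0.0], [-0.0, 0.0, -1.0]]
wrist_force: [0.5, -0.1, 0.2]
opening: 0.008
gripper_force: 0.2
```

>>> servo_tool:
  series:
    - [1, 0, 0, 0.001, 0]
    - [1, 0, 0, 0.001, 0]

```text
time_s: 8.48
ee_pos: [580.7, 57.3, 185.6]
eef_rot: [[0.953, 0.302, -0.0], [0.302, -0.953, -0.0], [-0.0, 0.0, -1.0]]
wrist_force: [0.8, 0.4, 0.8]
opening: 0.008
gripper_force: 0.2
```

>>> servo_tool:
  series:
    - [1, 0, 0, 0.001, 0]
    - [1, 0, 0, 0.001, 0]

```text
time_s: 8.72
ee_pos: [580.7, 57.3, 183.6]
eef_rot: [[0.953, 0.302, -0.0], [0.302, -0.953, -0.0], [-0.0, 0.0, -1.0]]
wrist_force: [0.5, -0.1, 0.2]
opening: 0.004
gripper_force: 0.2
```

>>> servo_tool:
  series:
    - [1, 0, 0, 0.001, 0]
    - [1, 0, 0, 0.001, 0]

```text
time_s: 8.98
ee_pos: [580.7, 57.3, 181.6]
eef_rot: [[0.953, 0.302, 0.0], [0.302, -0.953, -0.0], [-0.0, 0.0, -1.0]]
wrist_force: [0.4, 0.0, 0.5]
opening: 0.002
gripper_force: 0.2
```

>>> servo_tool:
  series:
    - [1, 0, 0, 0.001, 0]

```text
time_s: 9.1
ee_pos: [580.7, 57.3, 180.7]
eef_rot: [[0.953, 0.302, 0.0], [0.302, -0.953, -0.0], [-0.0, 0.0, -1.0]]
wrist_force: [0.7, 0.1, 0.4]
opening: 0.004
gripper_force: 0.2
```

>>> servo_tool:
  series:
    - [1, 0, 0, 0.001, 0]

```text
time_s: 9.22
ee_pos: [580.7, 57.3, 179.6]
eef_rot: [[0.953, 0.302, -0.0], [0.302, -0.953, -0.0], [-0.0, 0.0, -1.0]]
wrist_force: [-1.1, -0.2, 0.5]
opening: 0.005
gripper_force: 0.2
```

>>> servo_tool:
  series:
    - [1, 0, 0, 0.001, 0]

```text
time_s: 9.35
ee_pos: [580.6, 57.3, 178.7]
eef_rot: [[0.953, 0.302, -0.0], [0.302, -0.953, -0.0], [-0.0, 0.0, -1.0]]
wrist_force: [-0.6, -0.4, 1.7]
opening: 0.004
gripper_force: 0.8
```

>>> servo_tool:
  series:
    - [1, 0, 0, 0.001, 0]

```text
time_s: 9.48
ee_pos: [580.6, 57.3, 177.8]
eef_rot: [[0.953, 0.302, -0.0], [0.302, -0.953, -0.0], [-0.0, 0.0, -1.0]]
wrist_force: [-1.6, 0.3, 4.8]
opening: 0.01
gripper_force: 2.3
```

>>> servo_tool:
  series:
    - [1, 0, 0, 0.001, 0]

```text
time_s: 9.6
ee_pos: [580.5, 57.3, 177.0]
eef_rot: [[0.953, 0.302, -0.0], [0.302, -0.953, -0.0], [-0.0, 0.0, -1.0]]
wrist_force: [-2.1, -0.7, 6.0]
opening: 0.006
gripper_force: 3.1
```

>>> servo_tool:
  series:
    - [1, 0, 0, 0.001, 0]

```text
time_s: 9.72
ee_pos: [580.5, 57.3, 176.0]
eef_rot: [[0.953, 0.302, -0.0], [0.302, -0.953, -0.0], [-0.0, 0.0, -1.0]]
wrist_force: [-2.2, 0.1, 3.0]
opening: 0.007
gripper_force: 1.7
```

>>> servo_tool:
  series:
    - [1, 0, 0, 0.001, 0]

```text
time_s: 9.85
ee_pos: [580.7, 57.3, 174.7]
eef_rot: [[0.953, 0.302, 0.0], [0.302, -0.953, -0.0], [0.0, 0.0, -1.0]]
wrist_force: [-0.0, 0.6, -0.0]
opening: 0.005
gripper_force: 0.0
```

>>> servo_tool:
  series:
    - [1, 0, 0, 0.001, 0]

```text
time_s: 9.98
ee_pos: [580.8, 57.3, 173.5]
eef_rot: [[0.953, 0.302, 0.0], [0.302, -0.953, -0.0], [0.0, 0.0, -1.0]]
wrist_force: [-0.2, 0.4, 0.2]
opening: 0.006
gripper_force: 0.0
```

Far-left has snapped home. Next is near-left.

>>> servo_tool:
  series:
    - [1, 0, 0, -0.035, 0]
    - [1, 0, 0, -0.035, 0]
    - [1, -0.0325, 0, 0, 0]
    - [1, -0.0325, 0, 0, 0]
    - [1, -0.0325, 0, 0, 0]
    - [1, -0.0325, 0, 0, 0]
    - [1, -0.0325, 0, 0, 0]
    - [1, 0, 0, 0, 0]
    - [1, 0, 0, 0.03, 0]
    - [1, 0, 0, 0.0245, 0]
    - [1, 0, 0, 0, 0]

```text
time_s: 11.35
ee_pos: [426.1, 8.4, 188.2]
eef_rot: [[0.953, 0.302, -0.002], [0.302, -0.953, 0.0], [-0.002, -0.001, -1.0]]
wrist_force: [-0.3, 0.3, 0.7]
opening: 0.006
gripper_force: 0.0
```

>>> servo_tool:
  series:
    - [1, 0.006, 0, 0, 0]
    - [1, 0.006, 0, 0, 0]
    - [1, 0.006, 0, 0, 0]
    - [1, 0.006, 0, 0, 0]

```text
time_s: 11.85
ee_pos: [448.9, 15.7, 189.4]
eef_rot: [[0.953, 0.302, -0.0], [0.302, -0.953, -0.0], [-0.0, 0.0, -1.0]]
wrist_force: [-2.1, -0.3, -1.0]
opening: 0.005
gripper_force: 0.7
```

>>> servo_tool:
  series:
    - [1, 0.005, 0, 0, 0]
    - [1, 0.005, 0, 0, 0]
    - [1, 0.005, 0, 0, 0]
    - [1, 0.005, 0, 0, 0]
    - [1, 0.005, 0, 0, 0]
    - [1, 0.002, 0, 0, 0]
    - [1, 0, 0, 0, 0]

```text
time_s: 12.72
ee_pos: [474.5, 23.7, 189.2]
eef_rot: [[0.953, 0.302, 0.0], [0.302, -0.953, -0.0], [0.0, 0.0, -1.0]]
wrist_force: [-0.9, -1.0, -0.1]
opening: 0.001
gripper_force: 0.0
```

>>> servo_tool:
  series:
    - [1, 0, 0, 0.001, 0]
    - [1, 0, 0, 0.001, 0]

```text
time_s: 12.98
ee_pos: [474.3, 23.6, 187.2]
eef_rot: [[0.953, 0.302, 0.0], [0.302, -0.953, -0.0], [0.0, 0.0, -1.0]]
wrist_force: [0.7, 0.8, 0.1]
opening: 0.006
gripper_force: 0.2
```

>>> servo_tool:
  series:
    - [1, 0, 0, 0.001, 0]
    - [1, 0, 0, 0.001, 0]

```text
time_s: 13.22
ee_pos: [474.4, 23.6, 185.2]
eef_rot: [[0.953, 0.302, 0.0], [0.302, -0.953, -0.0], [0.0, 0.0, -1.0]]
wrist_force: [0.4, 0.7, 2.1]
opening: 0.002
gripper_force: 0.7
```

>>> servo_tool:
  series:
    - [1, 0, 0, 0.001, 0]

```text
time_s: 13.35
ee_pos: [474.6, 23.7, 184.3]
eef_rot: [[0.953, 0.302, 0.001], [0.302, -0.953, -0.0], [0.001, 0.0, -1.0]]
wrist_force: [0.6, 0.8, 4.6]
opening: 0.002
gripper_force: 2.3
```

>>> servo_tool:
  series:
    - [1, 0, 0, 0.001, 0]

```text
time_s: 13.48
ee_pos: [474.7, 23.7, 183.5]
eef_rot: [[0.953, 0.302, 0.001], [0.302, -0.953, -0.0], [0.001, 0.0, -1.0]]
wrist_force: [0.2, 0.3, 6.2]
opening: 0.003
gripper_force: 3.1
```

>>> servo_tool:
  series:
    - [1, 0, 0, 0.001, 0]

```text
time_s: 13.6
ee_pos: [474.8, 23.7, 182.5]
eef_rot: [[0.953, 0.302, 0.002], [0.302, -0.953, -0.0], [0.002, 0.001, -1.0]]
wrist_force: [1.9, 1.6, 3.3]
opening: 0.002
gripper_force: 1.7
```

>>> servo_tool:
  series:
    - [1, 0, 0, 0.001, 0]

```text
time_s: 13.72
ee_pos: [474.4, 23.7, 181.2]
eef_rot: [[0.953, 0.302, 0.0], [0.302, -0.953, -0.0], [0.0, 0.0, -1.0]]
wrist_force: [0.4, 0.1, 0.3]
opening: 0.004
gripper_force: 0.0
```

Near-left has snapped home. Last is far-right.

>>> servo_tool:
  series:
    - [1, 0, 0, 0.001, 0]
    - [1, 0, 0, -0.032, 0]
    - [1, 0, 0, -0.032, 0]
    - [1, 0.0325, 0.028, 0, 0]
    - [1, 0.0325, 0.028, 0, 0]
    - [1, 0.0325, 0.028, 0, 0]
    - [1, 0.0325, 0.028, 0, 0]
    - [1, 0.0325, 0.028, 0, 0]
    - [1, 0, 0, 0, 0]
    - [1, 0, 0, 0.03, 0]
    - [1, 0, 0, 0.0245, 0]
    - [1, 0, 0, 0, 0]

```text
time_s: 15.22
ee_pos: [670.3, -60.3, 187.9]
eef_rot: [[0.953, 0.302, -0.004], [0.302, -0.953, 0.001], [-0.004, -0.002, -1.0]]
wrist_force: [0.4, -0.3, 0.2]
opening: 0.006
gripper_force: 0.0
```

>>> servo_tool:
  series:
    - [1, -0.006, 0, 0, 0]
    - [1, -0.006, 0, 0, 0]
    - [1, -0.006, 0, 0, 0]
    - [1, -0.006, 0, 0, 0]

```text
time_s: 15.72
ee_pos: [648.4, -68.1, 190.2]
eef_rot: [[0.953, 0.302, 0.001], [0.302, -0.953, -0.0], [0.001, 0.0, -1.0]]
wrist_force: [2.3, 1.3, -1.1]
opening: 0.005
gripper_force: 0.9
```

>>> servo_tool:
  series:
    - [1, -0.005, 0, 0, 0]
    - [1, -0.005, 0, 0, 0]
    - [1, -0.005, 0, 0, 0]
    - [1, -0.005, 0, 0, 0]
    - [1, -0.005, 0, 0, 0]
    - [1, -0.002, 0, 0, 0]
    - [1, 0, 0, 0, 0]

```text
time_s: 16.6
ee_pos: [622.8, -76.2, 189.7]
eef_rot: [[0.953, 0.302, -0.0], [0.302, -0.953, -0.0], [-0.0, 0.0, -1.0]]
wrist_force: [-0.4, 0.3, -0.0]
opening: 0.008
gripper_force: 0.0
```

>>> servo_tool:
  series:
    - [1, 0, 0, 0.001, 0]
    - [1, 0, 0, 0.001, 0]

```text
time_s: 16.85
ee_pos: [623.0, -76.1, 187.6]
eef_rot: [[0.953, 0.302, -0.0], [0.302, -0.953, -0.0], [-0.0, 0.0, -1.0]]
wrist_force: [0.0, -0.5, 1.3]
opening: 0.003
gripper_force: 0.2
```

>>> servo_tool:
  series:
    - [1, 0, 0, 0.001, 0]
    - [1, 0, 0, 0.001, 0]

```text
time_s: 17.1
ee_pos: [622.9, -76.2, 185.9]
eef_rot: [[0.953, 0.302, -0.0], [0.302, -0.953, -0.0], [-0.0, 0.0, -1.0]]
wrist_force: [-1.8, -0.2, 6.6]
opening: 0.008
gripper_force: 2.9
```

>>> servo_tool:
  series:
    - [1, 0, 0, 0.001, 0]

```text
time_s: 17.23
ee_pos: [622.8, -76.2, 185.1]
eef_rot: [[0.953, 0.302, -0.0], [0.302, -0.953, -0.0], [-0.0, 0.0, -1.0]]
wrist_force: [-2.6, -0.2, 6.9]
opening: 0.002
gripper_force: 3.0
```

>>> servo_tool:
  series:
    - [1, 0, 0, 0.001, 0]

```text
time_s: 17.35
ee_pos: [622.9, -76.2, 184.0]
eef_rot: [[0.953, 0.302, 0.0], [0.302, -0.953, -0.0], [-0.0, 0.0, -1.0]]
wrist_force: [-2.0, 0.3, 2.3]
opening: 0.004
gripper_force: 1.1
```

>>> servo_tool:
  series:
    - [1, 0, 0, 0.001, 0]

```text
time_s: 17.48
ee_pos: [623.0, -76.1, 182.6]
eef_rot: [[0.953, 0.302, 0.0], [0.302, -0.953, -0.0], [0.0, 0.0, -1.0]]
wrist_force: [-0.4, -0.8, -0.0]
opening: 0.003
gripper_force: 0.0
```

Far-right has snapped home too. I'll lift clear, back off to the right and check.

>>> servo_tool:
  series:
    - [1, 0, 0, 0.001, 0]
    - [1, 0, 0, -0.04, 0]
    - [1, 0, 0, -0.04, 0]
    - [1, 0, 0, -0.04, 0]
    - [1, 0, 0.04, 0, 0]
    - [1, 0, 0.04, 0, 0]
    - [1, 0, 0.04, 0, 0]
    - [1, 0, 0.04, 0, 0]
    - [1, 0, 0.04, 0, 0]
    - [1, 0, 0, 0, 0]
    - [1, 0, 0, 0, 0]
    - [1, 0, 0, 0, 0]

```text
time_s: 18.98
ee_pos: [683.3, -265.7, 301.9]
eef_rot: [[0.953, 0.303, 0.0], [0.303, -0.953, 0.0], [0.0, -0.0, -1.0]]
wrist_force: [-0.3, -0.8, 0.8]
opening: 0.005
gripper_force: 0.0
```

```bash
python3 -c "
from g import *;where()
from cell import robot
im=robot.snapshot('side')['pixels'][150:300,230:380];im2=robot.snapshot('scene')['pixels'][160:310,180:330]
cv2.imwrite('pics/s4.png',cv2.resize(np.hstack([im,im2]),None,fx=2.66,fy=2.66,interpolation=2))"
```

```text
t 18.98 case x 56.0 y -269.0 tip z 223.9 yaw err 0.001 F [-0.3 -0.8  0.8] op 0.00
```

View pics/s4.png

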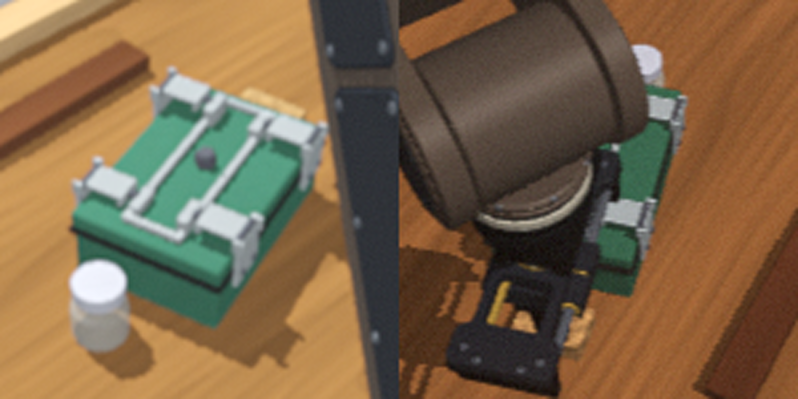

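In the side half, all four clips lie flat, at (185,90), (295,135), (110,185) and (222,228). The nut at (206,158) and the jar have not moved.

```bash
python3 -c "
from cell import robot
print(robot.finish_job())"
```

```text
the job is handed in; nothing more can be done
None
```

I snapped all four clips home in opposite-corner order (near-right, far-left, near-left, far-right) and handed the job in at about 19 s. The highest force I read was about 7 N, the last camera check showed all four clips flat with the nut and jar unmoved, and the hand-in returned no verdict.

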